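# Refit the dried filter cartridge in the balcony dehumidifier

### The job

Put the clean filter cartridge from its sloping drying rack back into the open bay in the top of the dehumidifier: keeping it at about the slope it has on the rack, slide its thin tongue under the bay's lip, then swing the other end down until the cartridge lies flat on the bay floor, with the tongue still under the lip, and let go. Lower it under control, do not let it drop, and leave the jar, dustpan, trowel and saucer where they are.

Things in the scene. Friction and masses are not known exactly. Their poses are not given: they have to be found in the camera images.
- bar (a point): Grip point on the upright pull bar of the loose dark grey filter cartridge. Bar: 12 mm thick (x), 80 long (y), from 12 to 67 mm above the plate's underside; grip it with fingers closing along x. The point is mid-thickness, mid-length, 48 mm above the underside, 80 mm from the tongue's end edge, 60 from the opposite end. Axes: x from tongue to other end, y along the bar, z square to the plate.
- plate (a point): Centre of the cartridge plate (6 mm above its underside, mid-length, mid-width); axes as bar. Plate 140 (x) by 122 mm (y), about 0.3 kg: a 12 mm thick frame 110 long and, at the -x end, a thin tongue. It starts lying on the drying rack, tongue end low and towards the robot, other end high, sloping 0.56 rad (32 deg), so the bar leans towards the robot.
- tongue (a point): Middle of the end edge of the cartridge's tongue, on the underside; axes as bar. The tongue sticks out 30 mm from the frame, 6 mm thick, 90 wide, flush with the underside.
- bay (a point): Middle of the floor of the filter bay in the top of the dehumidifier, a fixed white box 240 (x) by 200 (y) by 88 mm high; this floor is 60 mm above the work surface. Bay walls at x = -74 and +74, y = -66 and +66 mm, rim 28 mm above the floor. Axes: x from the lip to the far wall, y along the lip, z up. The seated cartridge lies parallel to these axes, with 4 mm play each way in x, 5 in y.
- lip (a point): Middle of the lip's free edge, on its underside; at x=-56, z=22 mm from bay, axes as there. The lip, 6 mm thick and as wide as the bay, juts 18 mm over the bay from the -x wall (the robot's side), top flush with the rim.
- rack: Fixed aluminium drying rack: base 150 (x) by 130 mm, two sloping rails 150 long, rising away from the robot at 0.56 rad, and a 100 mm wide stop at the low end (55 mm up), 8 mm proud of the rails; high end about 130 mm up. Origin at the centre of its underside, x towards the high end. The cartridge lies free on it, tongue's end against the stop: lift it off square to the slope.
- jar: Glass jar with aluminium lid, 76 mm across, 120 mm tall, origin at the centre of its underside. Leave alone.
- dustpan: Yellow plastic dustpan, pan 170 by 190 mm, 47 mm high, handle 120 mm to its -x. Origin under the centre of the pan. Leave alone.
- trowel: Aluminium trowel lying flat along its x, about 310 mm long, 75 mm wide, 26 mm high, origin near its middle. Leave alone.
- saucer: Terracotta saucer, 130 mm across, 22 mm high, origin at the centre of its underside. Leave alone.
Mind the look-alikes: they are no part of the job. Of the things that look like the part that bears bar, the middle-sized one is meant.

How it is judged:
By the outcome, as a careful person would: the job done as asked, in the order asked, and still so for the second after the job is handed in, with the robot touching nothing.
It also fails if it takes over 48 s, if anything falls off the work surface, if the arm or the gripper's body presses on something with over 40 N, if the wrist force passes 120 N, or if a joint passes its speed limit or range.

### The arm

A 6-joint arm with a two-finger parallel gripper is mounted at the origin on the work surface. World frame = base frame: x ahead of the robot, y to its left, z up, the work surface at z = 0. Lengths are in mm, angles in rad, forces in N, time in s.
With the tool pointing down it reaches from about 400 to 925 mm from the base axis. Payload 12.5 kg.
Tool frame: the origin (TCP) lies on the centre line of the jaws, within the pads' length; the fingertips stand 17 mm ahead of it and the grasp point (between the pads) lies 2 mm behind it; z points along the fingers, y is the line along which they close (so a half turn about z gives the same grasp; the last joint's range is limited). The gripper opens to 95 mm and grips with 3 to 60 N. Pads are 20 mm wide; open, the fingers measure 119 mm over their backs; the gripper's body (75 mm by 180 mm) begins 59 mm behind the grasp point.
Start: joints at [-0.106, 0.491, 1.559, -0, 1.092, -0.106], TCP at [625.016, 0.021, 231.661] pointing down, gripper open.
Joint ranges: [-3.1, 3.1], [-0.84, 2.19], [0.05, 2.79], [-1.13, 4.28], [0.06, 2.93], [-2.69, 2.69]. Speed limits (rad/s): [2.22, 2.22, 2.79, 3.14, 3.14, 3.14].

### API

Orientations are given as [roll, pitch, yaw] about the fixed x, y, z axes, in that order (R = Rz(yaw) Ry(pitch) Rx(roll)).
In Python, from cell import env gives the robot as it stands.
- The arm moves only by the tool drive_tool, never from a script. Its argument "deltas" is text: rows parted by semicolons, each of 4 numbers parted by spaces: the shift along the world's x, y, z normalised to -1 to 1, where 1 is 100 mm, then the turn about the world's z normalised to -1 to 1, where 1 is 180 degrees. A call has 1 to 10 rows; each row shifts and turns the commanded pose from where the row before left it; what a row does not reach is not made up. A row lasts 1/12 s, in which the tool goes at most 41.7 mm and 7.16 degrees, less where a joint would pass 70% of its speed; a pose out of reach is approached as far as the arm can. A call with a number of a shift or a turn outside -1 to 1 is refused whole. A call with a gripper value outside its range is refused whole. "gripper" is the closure, from 0 (fully open) to 1 (shut), set as the call begins (left out, the last holds). The fingers move at their own pace and stop on an object; the grip force is fixed at half the most. Time passes only in rows, so rows that do not move let the fingers close. It gives the time, the measured TCP pose, the force, the opening and the grip force at its end, in the units of the state.
- env.state(): the state, without advancing time (a new reading comes with each control period).
- env.read_camera(name): name is "scene" or "side" or "wrist"; returns (picture, depth): 480x640x3 uint8, red, green, blue; 480x640 float32, mm along the optical axis (not along the pixel's ray), 0 where there is no reading.
- env.camera_params(name): a dict with "mtx" (3x3 intrinsics, pixels), "camera_from_world" (4x4, takes a point from world to camera coordinates); the wrist camera has in their place "mount" (4x4, takes a point from camera to tool coordinates, whose origin is the TCP and whose axes are the flange's). Camera axes: x right, y down, z forward; pixel columns grow to the right and rows downward; lengths in mm; the calibration is good to about 2 mm. A picture is of the moment at which its call begins: read the wrist's pose just before it. camera_params takes no time and is no camera call.
- env.job_done(): hands the job in; it is judged then, once.
The state is a dict: "t": time; "joints": joint angles; "qvel": joint speeds; "tau": joint torques, N m; "eef_pos": TCP position; "tcp_rot": TCP orientation; "ft_force": force on the tool from outside, world axes, zero at the start; "moment": the same for the moment, N m; "opening": opening from 0.0 (shut) to 1.0 (fully open); "grip_force": force on a finger pad.
Only numpy, scipy, OpenCV 4.12 (cv2) and the standard library are available. Lean on these libraries where they do the work, as an engineer would, in place of code of your own. Each camera call takes 0.05 s, during which the arm holds its last target. There are 200 camera calls.

## Working session

There is one attempt and no reset: what is moved stays moved. The work goes in short steps, Python scripts to look and compute and a tool call to move; the robot and the scene stay as the last step left them, time stands still between calls to the robot, and variables do not carry over. Pictures are saved under pics/ and viewed, at most 10 in all, crops included, and the job is handed in when it is done.

Besides the shell and the picture viewer there is one more tool, called as name(argument=value, ...) on one line, values as JSON. drive_tool: Moves the arm, as the interface text tells. Its arguments: {"type":"object","properties":{"deltas":{"type":"string"},"gripper":{"type":"number"}},"required":["deltas"]}

```bash
mkdir -p pics; ls; python3 - <<'E'
from cell import env
import cv2,numpy as np
for n in("scene","side"):
    p,d=env.read_camera(n);cv2.imwrite(f"pics/{n}0.png",p[:,:,::-1]);np.savez(f"pics/{n}0.npz",p=p,d=d)
    c=env.camera_params(n);print(n,np.round(c["mtx"],1).tolist(),np.round(np.linalg.inv(c["camera_from_world"]),3).tolist())
c=env.camera_params("wrist");print(c)
s=env.state();print(s)
E
```

```text
pics
scene [[438.4, 0.0, 320.7], [0.0, 438.4, 233.6], [0.0, 0.0, 1.0]] [[-0.072, 0.849, -0.524, 1180.762], [0.997, 0.056, -0.046, 75.127], [-0.01, -0.526, -0.851, 1202.886], [0.0, 0.0, 0.0, 1.0]]
side [[583.6, 0.0, 314.7], [0.0, 583.6, 235.9], [0.0, 0.0, 1.0]] [[0.726, -0.467, 0.505, -444.596], [-0.688, -0.493, 0.533, -992.555], [0.0, -0.734, -0.679, 1411.356], [0.0, 0.0, 0.0, 1.0]]
{'mtx': array([[372.74773211,   0.        , 317.21091795],
       [  0.        , 372.74773211, 239.06267177],
       [  0.        ,   0.        ,   1.        ]]), 'mount': array([[ 1.23294012e-03, -9.68863079e-01, -2.47594050e-01,
         6.98812080e+01],
       [ 9.99998929e-01,  9.99457172e-04,  1.06869146e-03,
        -1.06462498e-01],
       [-7.87956053e-04, -2.47595102e-01,  9.68863274e-01,
        -1.52891812e+02],
       [ 0.00000000e+00,  0.00000000e+00,  0.00000000e+00,
         1.00000000e+00]])}
{'t': 0.1, 'joints': array([-1.05604013e-01,  4.91485694e-01,  1.55939386e+00,  4.08877344e-06,
        1.09169190e+00, -1.05590528e-01]), 'qvel': array([ 1.20249086e-03, -1.02580101e-03, -5.12963909e-04,  8.74630366e-04,
        1.75137450e-06,  6.02771834e-04]), 'tau': array([ 2.47082615e-03, -6.13621187e+01, -2.58604574e+01,  6.93451893e-02,
        4.70101309e-02, -2.07912552e-05]), 'eef_pos': array([6.24801149e+02, 4.22229203e-02, 2.31126772e+02]), 'tcp_rot': array([-3.14061969e+00, -1.06765960e-04,  1.57078090e+00]), 'ft_force': array([0.18454413, 0.42590792, 0.34820789]), 'moment': array([0.05227635, 0.02374065, 0.01665113]), 'grip_force': 0.0, 'opening': 1.0006067494366524}
```

View pics/scene0.png

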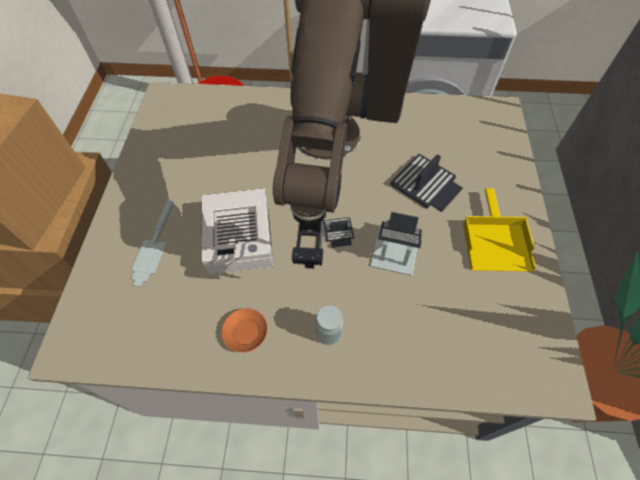

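View pics/side0.png

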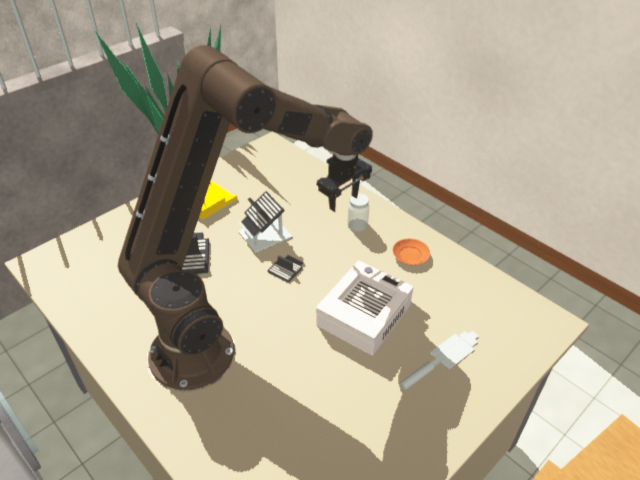

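In the scene picture there are three things like the cartridge. There is a large one lying at (425,180), a small one lying at (339,232), and a middle-sized one on the drying rack at (400,232). The rack one is meant. The bay is at (236,228). From the side, the rack is at (263,220) and the bay at (366,297).

```bash
cat > h.py <<'E'
import numpy as np,cv2
from cell import env
from scipy.spatial.transform import Rotation as R
def cloud(n,d):
    """world xyz image from a depth image"""
    c=env.camera_params(n);K=c["mtx"]
    v,u=np.mgrid[:480,:640]
    P=np.stack([(u-K[0,2])/K[0,0]*d,(v-K[1,2])/K[1,1]*d,d],-1)
    if n=="wrist":
        s=env.state();T=np.eye(4);T[:3,:3]=R.from_euler("xyz",s["tcp_rot"]).as_matrix();T[:3,3]=s["eef_pos"];T=T@c["mount"]
    else: T=np.linalg.inv(c["camera_from_world"])
    W=P@T[:3,:3].T+T[:3,3];W[d<=0]=np.nan
    return W
E
python3 - <<'E'
from h import *
z=np.load("pics/scene0.npz");W=cloud("scene",z["d"])
for u,v in[(402,222),(400,237),(425,180),(339,232),(393,262),(205,200),(266,193),(270,265),(208,275),(236,228),(328,312),(330,360)]:print(u,v,np.round(W[v,u]),z["p"][v,u])
cv2.imwrite("pics/crop1.png",cv2.resize(z["p"][165:295,320:480,::-1],None,fx=5,fy=4.5,interpolation=2)[:600])
E
```

```text
402 222 [472. 249. 140.] [50 51 55]
400 237 [516. 244. 128.] [119 120 115]
425 180 [227. 348.  36.] [50 54 56]
339 232 [437.  68.  11.] [151 149 144]
393 262 [534. 239.  10.] [136 143 140]
205 200 [ 394. -358.   88.] [210 203 196]
266 193 [ 291. -189.    2.] [162 153 134]
270 265 [ 570. -136.   11.] [153 148 142]
208 275 [ 609. -325.   -5.] [102  97  83]
236 228 [ 477. -249.   65.] [118 114 110]
328 312 [754.  53. 122.] [172 181 178]
330 360 [844.  65.   1.] [167 158 135]
```

View pics/crop1.png

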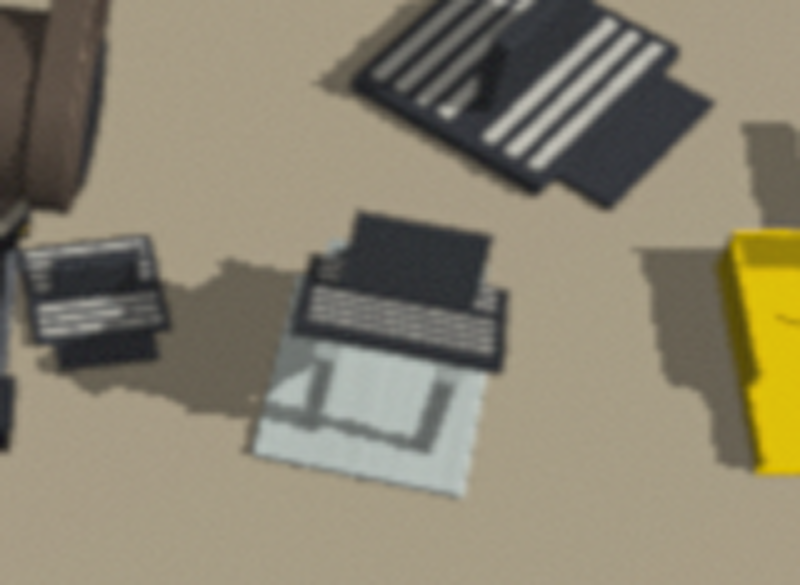

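The close crop shows the rack cartridge: dark bar and tongue end at the top, slotted frame, and the aluminium rack behind it. It is clearly between the small one (crop left) and the large one (top right), so the choice holds.

drive_tool(deltas="-0.12 0.19 0.08 -0.039;-0.12 0.19 0.08 -0.039;-0.12 0.19 0.08 -0.039;-0.12 0.19 0.08 -0.039;-0.12 0.19 0.08 -0.039;-0.12 0.19 0.08 -0.039;-0.12 0.19 0.08 -0.039;-0.12 0.19 0.08 -0.039", gripper=0)

```text
t: 0.77
eef_pos: [528.2, 152.8, 295.8]
tcp_rot: [-3.141, 0.001, 0.584]
ft_force: [0.3, -0.5, 0.5]
opening: 0.997
grip_force: 0.0
```

drive_tool(deltas="-0.12 0.19 0.08 -0.039;-0.12 0.19 0.08 -0.039;-0.12 0.19 0.08 -0.039;-0.12 0.19 0.08 -0.039;-0.12 0.19 0.08 -0.032;0 0 0 0;0 0 0 0;0 0 0 0")

```text
t: 1.43
eef_pos: [469.1, 246.7, 335.2]
tcp_rot: [3.141, 0.001, 0.003]
ft_force: [-0.1, 0.0, 0.5]
opening: 0.998
grip_force: 0.0
```

```bash
python3 - <<'E'
from h import *
s=env.state();print(s["eef_pos"],s["tcp_rot"],s["t"])
p,d=env.read_camera("wrist");W=cloud("wrist",d)
np.savez("pics/w1.npz",p=p,d=d,W=W);cv2.imwrite("pics/w1.png",p[:,:,::-1])
E
```

```text
[469.12864726 246.65493519 335.21326171] [3.14109466e+00 5.21636249e-04 2.64251004e-03] 1.4333
```

View pics/w1.png

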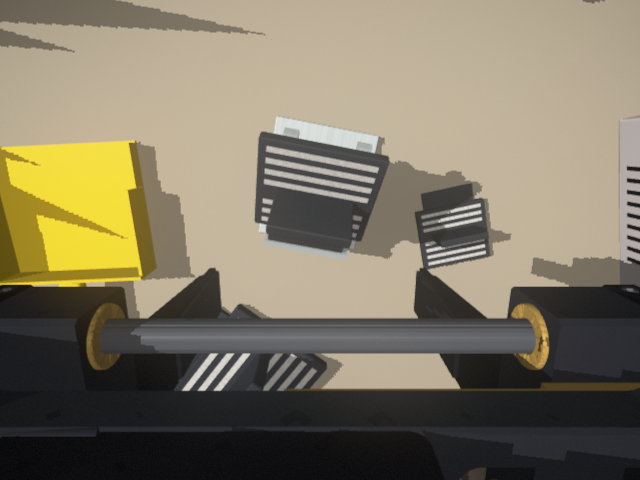

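The picture shows the cartridge plate with its high edge from (262,133) to (387,157), its bar at (312,215) and its low end at (310,245). The small look-alike is at (455,228), the large one is behind the fingers, and the dustpan is at (70,210).

```bash
python3 - <<'E'
from h import *
z=np.load("pics/w1.npz");W=z["W"]
m=np.zeros((480,640),bool);m[120:262,245:400]=1
P=W[m];P=P[np.isfinite(P).all(1)&(P[:,2]>40)]
# plate top plane by RANSAC with the expected slope
rng=np.random.default_rng(0);best=0
for _ in range(1500):
    a,b,c=P[rng.choice(len(P),3,False)];n=np.cross(b-a,c-a);l=np.linalg.norm(n)
    if l<500:continue
    n=n/l*np.sign(n[2])
    if not 0.45<np.arccos(n[2])<0.68:continue
    i=abs((P-a)@n)<1.5
    if i.sum()>best:best=i.sum();I=i
for _ in range(3):
    c=P[I].mean(0);n=np.linalg.svd(P[I]-c,full_matrices=0)[2][2];n*=np.sign(n[2]);I=abs((P-c)@n)<1.5
print("normal",n,"slope",np.arccos(n[2]),"inliers",I.sum(),len(P))
ey=np.cross(n,[-n[0],-n[1],0]);ey/=np.linalg.norm(ey);ey*=np.sign(ey[1]);ex=np.cross(ey,n)
Q=np.c_[(P-c)@ex,(P-c)@ey,(P-c)@n]
r=cv2.minAreaRect(Q[I][:,:2].astype(np.float32));print("rect",r)
print("ex yaw",np.arctan2(ex[1],ex[0]))
for a in np.arange(-20,60,4): print(a,[(np.round(Q[k][:,:2].min(0),0).tolist(),np.round(Q[k][:,:2].max(0),0).tolist(),k.sum()) for k in [(abs(Q[:,2]-a)<2)]if k.sum()>0])
np.savez("pics/fit.npz",c=c,ex=ex,ey=ey,n=n,Q=Q)
# top high edge robustly: per-column max x
T=Q[I]
b=np.round(T[:,1]/4);e=np.array([(k*4,T[b==k,0].max()) for k in np.unique(b) if (b==k).sum()>8]);print(np.round(e,1).tolist())
b=np.round(T[:,0]/4);e=np.array([(k*4,T[b==k,1].min(),T[b==k,1].max()) for k in np.unique(b) if (b==k).sum()>8]);print(np.round(e,1).tolist())
E
```

```text
normal [-0.52246587  0.09686446  0.8471403 ] slope 0.5602161019076495 inliers 6936 12906
rect ((-19.909679412841797, -0.7451248168945312), (121.66748809814453, 109.83236694335938), 89.94723510742188)
ex yaw -0.18331717869090164
-20 [([30.0, -44.0], [37.0, 39.0], np.int64(70))]
-16 [([-107.0, -52.0], [37.0, 47.0], np.int64(75))]
-12 [([-108.0, -60.0], [37.0, 60.0], np.int64(182))]
-8 [([-108.0, -61.0], [35.0, 60.0], np.int64(606))]
-4 [([-115.0, -62.0], [36.0, 60.0], np.int64(998))]
0 [([-76.0, -62.0], [35.0, 60.0], np.int64(7195))]
4 [([-21.0, -41.0], [33.0, 50.0], np.int64(222))]
8 [([-21.0, -40.0], [-18.0, 39.0], np.int64(201))]
12 [([-21.0, -41.0], [-18.0, 39.0], np.int64(209))]
16 [([-21.0, -40.0], [-18.0, 39.0], np.int64(221))]
20 [([-21.0, -40.0], [-18.0, 39.0], np.int64(214))]
24 [([-21.0, -40.0], [-19.0, 39.0], np.int64(232))]
28 [([-21.0, -40.0], [-18.0, 39.0], np.int64(229))]
32 [([-21.0, -40.0], [-18.0, 39.0], np.int64(233))]
36 [([-21.0, -40.0], [-19.0, 39.0], np.int64(247))]
40 [([-22.0, -41.0], [-19.0, 39.0], np.int64(245))]
44 [([-21.0, -40.0], [-19.0, 39.0], np.int64(
[... 532 characters left out ...]
34.2], [44.0, 34.5], [48.0, 35.1], [52.0, 34.8], [56.0, 33.9], [60.0, 33.3]]
[[-76.0, -58.2, 53.4], [-72.0, -61.2, 59.3], [-68.0, -61.1, 59.3], [-64.0, -61.5, 59.6], [-60.0, -60.5, 59.8], [-56.0, -60.8, 59.9], [-52.0, -60.8, 58.7], [-48.0, -61.0, 59.1], [-44.0, -60.7, 59.2], [-40.0, -60.9, 59.4], [-36.0, -61.3, 59.5], [-32.0, -61.3, 59.8], [-28.0, -61.5, 59.9], [-24.0, -61.0, 59.9], [-20.0, -61.3, 59.1], [-16.0, -61.3, 59.3], [-12.0, -61.2, 59.4], [-8.0, -61.4, 59.5], [-4.0, -61.2, 59.6], [0.0, -61.0, 58.9], [4.0, -61.1, 59.1], [8.0, -61.2, 59.2], [12.0, -60.9, 59.5], [16.0, -61.3, 59.7], [20.0, -60.9, 59.9], [24.0, -61.5, 60.0], [28.0, -61.2, 59.2], [32.0, -61.3, 59.3], [36.0, -59.2, 53.1]]
```

drive_tool(deltas="-0.02 -0.4 0 0;-0.02 -0.4 0 0;-0.02 -0.4 0 0;-0.02 -0.4 0 0;-0.02 -0.4 0 0;-0.02 -0.4 0 0;-0.02 -0.4 0 0;-0.02 -0.4 0 0;-0.02 -0.4 0 0;-0.02 -0.4 0 0")

```text
t: 2.32
eef_pos: [448.1, -155.9, 335.3]
tcp_rot: [-3.142, 0.0, 0.0]
ft_force: [1.4, 0.3, 0.8]
opening: 1.003
grip_force: 0.0
```

drive_tool(deltas="0 -0.4 0 0;0 -0.4 0 0;0 0 0 0;0 0 0 0;0 0 0 0")

```text
t: 2.73
eef_pos: [448.5, -233.3, 335.1]
tcp_rot: [-3.141, 0.001, -0.001]
ft_force: [0.7, 0.9, -0.6]
opening: 1.004
grip_force: 0.0
```

```bash
python3 - <<'E'
from h import *
z=np.load("pics/fit.npz");print("grip",z["c"]-25.5*z["ex"]-.8*z["ey"]+36*z["n"],"lowend underside",z["c"]-105.5*z["ex"]-.8*z["ey"]-12*z["n"])
s=env.state();print(s["eef_pos"],s["tcp_rot"],s["t"])
p,d=env.read_camera("wrist");W=cloud("wrist",d)
np.savez("pics/w2.npz",p=p,d=d,W=W);cv2.imwrite("pics/w2.png",p[:,:,::-1])
E
```

```text
grip [464.67283092 253.12337078 138.24636114] lowend underside [423.1155157  260.82804016  55.07408438]
[ 448.51253699 -233.3241777   335.0891042 ] [-3.14082630e+00  1.03737390e-03 -7.78748922e-04] 2.7333
```

View pics/w2.png

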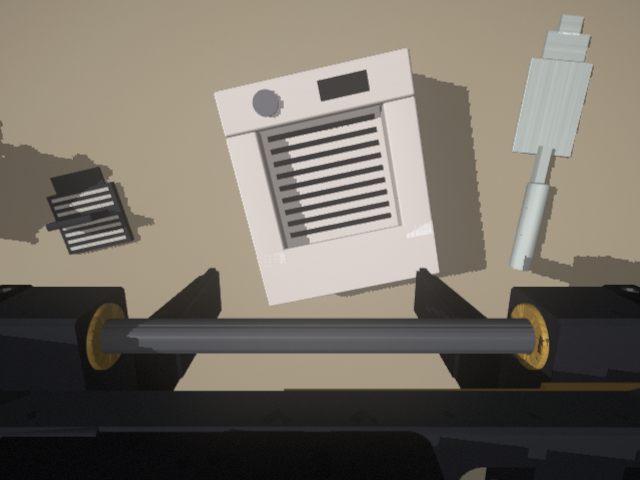

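The bay opening shows as the slotted recess with corners near (257,132), (383,103), (400,228) and (285,248). The control strip is on the far side. The lip edge runs from (285,248) to (400,228).

```bash
python3 - <<'E'
from h import *
z=np.load("pics/w2.npz");W=z["W"];v,u=np.mgrid[:480,:640]
m=(v<310)&(u>200)&(u<450)&np.isfinite(W[...,2])
rim=m&(abs(W[...,2]-88)<5);flo=m&(W[...,2]>52)&(W[...,2]<68)&(v>90)&(v<260)
print("rim z",np.median(W[rim][:,2]),"floor z",np.median(W[flo][:,2]),flo.sum())
r=cv2.minAreaRect(W[rim][:,:2].astype(np.float32));print("box",r)
# hole: nearest-rim gaps along box axes, on rim points
a=np.deg2rad(r[2]);a=(a+np.pi/4)%(np.pi/2)-np.pi/4
for it in range(2):
    ex=np.array([np.cos(a),np.sin(a)]);ey=np.array([-ex[1],ex[0]])
    c=np.array(r[0]);Q=np.c_[(W[rim][:,:2]-c)@ex,(W[rim][:,:2]-c)@ey]
    def edges(k,lo,hi):
        o=[]
        for t in range(lo,hi,5):
            s=Q[abs(Q[:,1-k]-t)<2.5][:,k];s=np.sort(s);g=np.diff(s);j=g.argmax();o.append((t,s[j],s[j+1]))
        return np.array(o)
    X=edges(0,-45,50);Y=edges(1,-60,40)
    if it==0:
        f=[np.polyfit(X[:,0],X[:,i],1)[0] for i in(1,2)]+[-np.polyfit(Y[:,0],Y[:,i],1)[0] for i in(1,2)]
        print("slopes",f); a-=np.median(f)
print("yaw",a,"X",np.median(X,0),X[:,1:].std(0),"Y",np.median(Y,0),Y[:,1:].std(0))
x0,x1=np.median(X,0)[1:];y0,y1=np.median(Y,0)[1:]
for nm,xx in(("from lip",x0+56),("from far",x1-74)):
    b=c+ex*xx+ey*(y0+y1)/2;print("bay",nm,b)
F=W[flo];q=np.c_[(F[:,:2]-c)@ex,(F[:,:2]-c)@ey];print("floor ext",np.percentile(q,[.5,99.5],axis=0))
E
```

```text
rim z 88.1494969064764 floor z 60.40023339529557 14273
box ((472.37371826171875, -248.843994140625), (240.3922576904297, 200.33460998535156), 12.028281211853027)
slopes [np.float64(4.110503694871193e-05), np.float64(-0.001728079918990002), np.float64(-0.004045148207457753), np.float64(-0.7102364631983697)]
yaw 0.21281972456583287 X [  0.         -55.94948266  73.92557069] [0.14270276 0.07320434] Y [-12.5        -65.95659941  65.82536578] [ 0.39755048 39.25684085]
bay from lip [ 472.43695527 -248.89746048]
bay from far [ 472.31482751 -248.92385131]
floor ext [[-61.60623992 -66.26368748]
 [ 73.75153263  65.93501688]]
```

drive_tool(deltas="0.02 0.4 0 -0.02;0.02 0.4 0 -0.02;0.02 0.4 0 -0.018;0.02 0.4 0 0;0.02 0.4 0 0;0.02 0.4 0 0;0.02 0.4 0 0;0.02 0.4 0 0;0 0.4 0 0;0 0.4 0 0")

```text
t: 3.62
eef_pos: [463.7, 170.1, 336.0]
tcp_rot: [-3.141, -0.001, -0.18]
ft_force: [0.5, -1.6, -0.1]
opening: 1.001
grip_force: 0.0
```

drive_tool(deltas="0 0.4 -0.1 0;0 0.4 -0.1 0;0 0.07 -0.3 0;0 0 -0.3 0;0 0 -0.3 0;0 0 0 0;0 0 0 0;0 0 0 0")

```text
t: 4.28
eef_pos: [465.3, 254.6, 227.4]
tcp_rot: [-3.141, -0.002, -0.181]
ft_force: [-0.1, 0.3, 0.4]
opening: 0.999
grip_force: 0.0
```

drive_tool(deltas="-0.005 -0.015 -0.2 0;0 0 -0.2 0;0 0 -0.2 0;0 0 -0.15 0;0 0 -0.1 0;0 0 -0.06 0;0 0 0 0;0 0 0 0;0 0 0 0")

```text
t: 5.03
eef_pos: [465.0, 252.7, 135.7]
tcp_rot: [-3.141, -0.001, -0.182]
ft_force: [0.6, -0.7, -0.0]
opening: 0.996
grip_force: 0.0
```

drive_tool(deltas="0 0 0 0;0 0 0 0;0 0 0 0;0 0 0 0;0 0 0 0;0 0 0 0;0 0 0 0;0 0 0 0", gripper=1)

```text
t: 5.7
eef_pos: [464.7, 252.7, 135.1]
tcp_rot: [-3.141, -0.001, -0.182]
ft_force: [0.3, 0.2, 5.7]
opening: 0.841
grip_force: 30.0
```

drive_tool(deltas="-0.026 0.005 0.042 0;-0.052 0.01 0.085 0;-0.052 0.01 0.085 0;-0.052 0.01 0.085 0;-0.052 0.01 0.085 0;-0.052 0.01 0.085 0;-0.026 0.005 0.042 0;0 0 0 0;0 0 0 0")

```text
t: 6.45
eef_pos: [433.3, 258.6, 185.8]
tcp_rot: [-3.141, -0.001, -0.182]
ft_force: [-0.2, -0.1, -2.6]
opening: 0.842
grip_force: 30.0
```

```bash
cat >> h.py <<'E'
def plate(name):
    """slope, yaw and grip-point-relative plate pose from a wrist picture of the held cartridge"""
    s=env.state();p,d=env.read_camera("wrist");W=cloud("wrist",d);cv2.imwrite(f"pics/{name}.png",p[:,:,::-1])
    np.savez(f"pics/{name}.npz",p=p,W=W,d=d)
    g=s["eef_pos"]+[0,0,2];m=np.linalg.norm(W-g,axis=-1)<110;P=W[m];D=P-g;k=(D[:,2]<-8);P=P[k]
    rng=np.random.default_rng(0);best=0;y=s["tcp_rot"][2]
    for _ in range(1500):
        a,b,c=P[rng.choice(len(P),3,False)];n=np.cross(b-a,c-a);l=np.linalg.norm(n)
        if l<800:continue
        n=n/l*np.sign(n[2]);q=abs((g-a)@n-36)
        if q>8 or n[2]<.6:continue
        i=abs((P-a)@n)<1.5
        if i.sum()>best:best=i.sum();I=i
    for _ in range(3):
        c=P[I].mean(0);n=np.linalg.svd(P[I]-c,full_matrices=0)[2][2];n*=np.sign(n[2]);I=abs((P-c)@n)<1.5
    h=np.array([np.cos(y),np.sin(y),0]);eyv=np.array([-h[1],h[0],0]);ex=np.cross(eyv,n);ex/=np.linalg.norm(ex);ey=np.cross(n,ex)
    q=np.c_[(P[I]-g)@ex,(P[I]-g)@ey]
    print("grip",g.round(1),"slope",np.arctan2(-n@h,n[2]).round(3),"roll",(n@eyv).round(3),"height above top",((g-c)@n).round(1),"n",I.sum(),"x,y ext",np.percentile(q,[.3,99.7],axis=0).round(1).tolist())
    return W
E
python3 - <<'E'
from h import *
plate("w3");print(env.state()["eef_pos"],env.state()["t"])
E
```

```text
grip [433.3 258.6 187.8] slope 0.561 roll 0.001 height above top 35.2 n 17741 x,y ext [[-22.7, -59.8], [41.9, 60.2]]
[433.28056424 258.51563998 185.47162699] 6.5
```

View pics/w3.png

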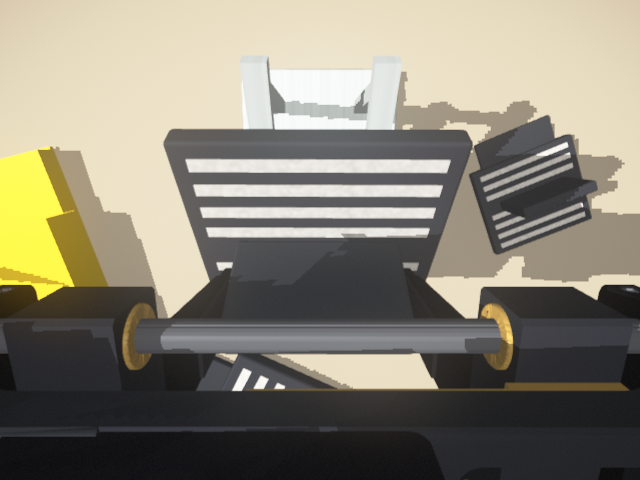

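The held cartridge keeps its slope of 0.56. Its high edge is at row 135, and the empty rack is visible behind it at (320,95).

drive_tool(deltas="0 0 0.1 0;0 0 0.2 0;0 0 0.25 0;0 -0.05 0.25 0;0 -0.1 0.2 0;0.05 -0.2 0.1 0.0125;0.05 -0.3 0 0.0125;0.05 -0.3 0 0.0125;0.05 -0.3 0 0.0125;0.05 -0.3 0 0.0125")

```text
t: 7.33
eef_pos: [458.3, 102.1, 296.0]
tcp_rot: [3.141, 0.0, 0.016]
ft_force: [0.9, -0.2, -2.9]
opening: 0.838
grip_force: 30.0
```

drive_tool(deltas="0.05 -0.3 0 0.0125;0.05 -0.3 0 0.0125;0.05 -0.3 0 0.0125;0.05 -0.3 0 0.0125;0.05 -0.3 0 0.0125;0.04 -0.3 0 0;0 -0.3 0 0;0 -0.3 0 0;0 -0.3 0 0;0 -0.3 0 0")

```text
t: 8.17
eef_pos: [487.0, -198.2, 295.8]
tcp_rot: [-3.141, 0.0, 0.21]
ft_force: [1.0, -0.1, -2.5]
opening: 0.843
grip_force: 30.0
```

drive_tool(deltas="0 -0.25 0 0;0 -0.15 0 0;0 -0.1 0 0;0 0 0 0;0 0 0 0;0 0 0 0")

```text
t: 8.67
eef_pos: [487.3, -245.4, 295.6]
tcp_rot: [-3.141, 0.0, 0.211]
ft_force: [-0.1, 0.1, -2.5]
opening: 0.836
grip_force: 30.0
```

```bash
python3 - <<'E'
from h import *
plate("w4");s=env.state();print(s["eef_pos"],s["tcp_rot"],s["t"])
E
```

```text
grip [ 487.3 -245.4  297.6] slope 0.562 roll -0.0 height above top 35.0 n 17139 x,y ext [[-22.3, -59.8], [41.5, 60.4]]
[ 487.40421796 -245.2541919   295.68878389] [-3.14137504e+00  2.15490843e-05  2.11670926e-01] 8.7167
```

drive_tool(deltas="0 -0.004 -0.15 0;0 0 -0.25 0;0 0 -0.25 0;0 0 -0.25 0;0 0 -0.2 0;0 0 -0.11 0;0 0 -0.05 0;0 0 0 0;0 0 0 0;0 0 0 0")

```text
t: 9.55
eef_pos: [487.8, -246.8, 170.6]
tcp_rot: [3.14, -0.001, 0.211]
ft_force: [0.5, 0.1, -3.2]
opening: 0.841
grip_force: 30.0
```

```bash
python3 - <<'E'
from h import *
plate("w5");s=env.state();print(s["eef_pos"],s["tcp_rot"],s["t"],s["ft_force"])
e=s["eef_pos"]-[472.4,-248.9,58.3];a=.211
X=e[0]*np.cos(a)+e[1]*np.sin(a);print("grip X,Y,Z",X,-e[0]*np.sin(a)+e[1]*np.cos(a),e[2],"tip",X-42.5,e[2]-82.7)
p,d=env.read_camera("side");cv2.imwrite("pics/s5.png",cv2.resize(p[220:370,270:470,::-1],None,fx=4,fy=4,interpolation=2))
E
```

```text
grip [ 487.8 -246.8  172.6] slope 0.564 roll 0.001 height above top 34.9 n 17174 x,y ext [[-22.6, -59.9], [41.2, 60.2]]
[ 487.72969714 -246.89754726  170.61130579] [ 3.14025516e+00 -1.22669578e-03  2.10781104e-01] 9.6 [ 0.30838154  0.20197756 -3.01968712]
grip X,Y,Z 15.409103940165023 -1.2525761690376163 112.31130578901978 tip -27.090896059834975 29.61130578901978
```

View pics/s5.png

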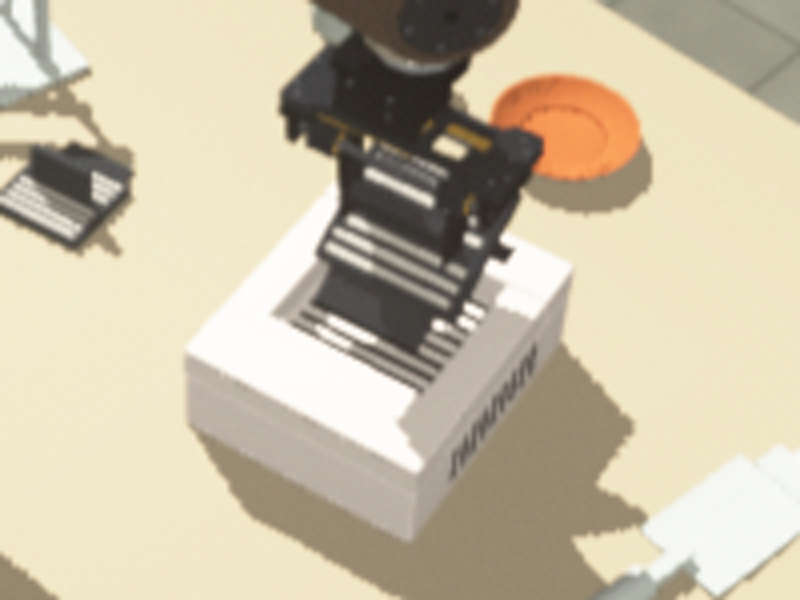

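The picture shows the cartridge hanging at its slope over the bay, with its tongue at (370,315) pointing at the lip side. Nothing is touching. I slide it in along the slope.

drive_tool(deltas="-0.053 -0.01 -0.035 0;-0.053 -0.01 -0.035 0;-0.053 -0.01 -0.035 0;-0.053 -0.01 -0.035 0;-0.053 -0.01 -0.035 0;-0.053 -0.01 -0.035 0;0 0 0 0;0 0 0 0")

```text
t: 10.32
eef_pos: [455.2, -253.0, 148.4]
tcp_rot: [-3.141, 0.0, 0.21]
ft_force: [0.7, 0.2, -2.7]
opening: 0.842
grip_force: 30.0
```

drive_tool(deltas="-0.026 -0.005 -0.017 0;-0.026 -0.005 -0.017 0;-0.026 -0.005 -0.017 0;-0.026 -0.005 -0.017 0;0 0 0 0;0 0 0 0")

```text
t: 10.82
eef_pos: [445.0, -254.9, 141.7]
tcp_rot: [3.142, 0.0, 0.21]
ft_force: [0.1, -0.2, -2.3]
opening: 0.835
grip_force: 30.0
```

```bash
cat >> h.py <<'E'
def where():
    s=env.state();e=s["eef_pos"]-[472.4,-248.9,58.3];a=.211
    X=e[0]*np.cos(a)+e[1]*np.sin(a);print("t",s["t"],"grip X,Y,Z",np.round([X,-e[0]*np.sin(a)+e[1]*np.cos(a),e[2]],1),"yaw",s["tcp_rot"][2].round(3),"F",s["ft_force"].round(1),"M",s["moment"].round(2))
E
python3 - <<'E'
from h import *
plate("w6");where()
E
```

```text
grip [ 445.  -254.9  143.7] slope 0.563 roll 0.0 height above top 35.0 n 17495 x,y ext [[-50.7, -88.3], [41.4, 88.5]]
t 10.8667 grip X,Y,Z [-27.9  -0.2  83.5] yaw 0.21 F [ 0.4 -0.6 -4.1] M [-0.    0.18 -0.06]
```

drive_tool(deltas="0.032 0.007 -0.025 0;0.032 0.007 -0.025 0;0.03 0.0065 -0.021 0;0.03 0.0065 -0.021 0;0.028 0.006 -0.023 0;0.028 0.006 -0.023 0;0 0 0 0;0 0 0 0")

```text
t: 11.53
eef_pos: [464.4, -251.0, 128.4]
tcp_rot: [3.14, -0.002, 0.211]
ft_force: [2.7, 0.7, 3.4]
opening: 0.833
grip_force: 30.0
```

```bash
python3 - <<'E'
from h import *
where();plate("w7")
E
```

```text
t 11.5333 grip X,Y,Z [-8.3 -0.4 70.1] yaw 0.211 F [2.7 0.7 3.4] M [ 0.28 -0.26 -0.  ]
grip [ 464.4 -251.   130.4] slope 0.359 roll 0.001 height above top 32.9 n 29147 x,y ext [[-36.3, -87.2], [59.1, 86.9]]
```

drive_tool(deltas="0.014 0.004 -0.024 0;0.014 0.004 -0.024 0;0.024 0.006 -0.027 0;0.024 0.006 -0.027 0;0.022 0.005 -0.028 0;0.022 0.005 -0.028 0;0 0 0 0;0 0 0 0")

```text
t: 12.25
eef_pos: [476.2, -248.3, 112.5]
tcp_rot: [3.14, -0.002, 0.211]
ft_force: [4.4, -0.2, 3.9]
opening: 0.843
grip_force: 30.0
```

```bash
python3 - <<'E'
from h import *
where();plate("w8")
E
```

```text
t 12.25 grip X,Y,Z [ 3.8 -0.2 54.2] yaw 0.211 F [ 4.4 -0.2  3.9] M [-0.02 -0.26  0.09]
grip [ 476.2 -248.3  114.5] slope 0.009 roll 0.0 height above top 27.2 n 48424 x,y ext [[-61.4, -98.1], [105.3, 97.5]]
```

View pics/w8.png

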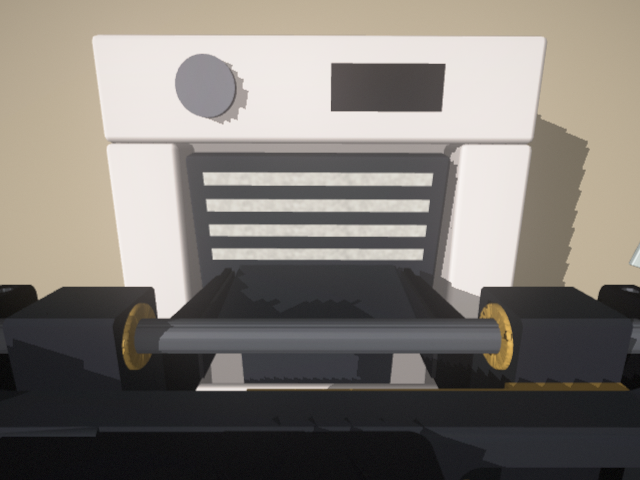

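The picture shows the plate inside the bay walls, with its high edge at row 155 just clear of the far wall and the gap even left and right. The automatic fit took the rim plane instead, so I fit the plate's own pixels.

```bash
cat >> h.py <<'E'
def inbay(name,r0=165,r1=255):
    W=np.load(f"pics/{name}.npz")["W"];B=(W-[472.4,-248.9,60.3]);a=.211
    B=np.stack([B[...,0]*np.cos(a)+B[...,1]*np.sin(a),-B[...,0]*np.sin(a)+B[...,1]*np.cos(a),B[...,2]],-1)
    P=B[r0:r1,225:420].reshape(-1,3);P=P[np.isfinite(P).all(1)]
    for _ in range(4):
        A=np.c_[P[:,:2],np.ones(len(P))];f=np.linalg.lstsq(A,P[:,2],rcond=None)[0];P=P[abs(P[:,2]-A@f)<max(1.5,np.std(P[:,2]-A@f))]
    print("slope",np.arctan(f[0]).round(3),"roll",f[1].round(3),"z of top at X=0:",f[2].round(1))
    for v in range(144,168,3):print(v,B[v,320].round(1).tolist(),end=" ")
    print();print("row200",[(u,B[200,u].round(1).tolist()) for u in(198,204,210,425,431,437,441,445)])
E
python3 - <<'E'
from h import *
inbay("w8")
E
```

```text
slope 0.149 roll -0.001 z of top at X=0: 22.2
144 [73.1, -1.2, -0.9] 147 [71.5, -1.2, 0.9] 150 [70.0, -1.2, -0.1] 153 [68.9, -1.0, 24.3] 156 [67.7, -1.0, 30.5] 159 [66.4, -1.0, 32.2] 162 [65.1, -1.0, 31.9] 165 [63.7, -1.0, 31.2] 
row200 [(198, [47.2, 57.0, 28.6]), (204, [47.3, 53.8, 29.8]), (210, [47.2, 51.1, 29.1]), (425, [47.4, -50.8, 29.4]), (431, [47.2, -54.0, 28.4]), (437, [47.3, -56.7, 28.8]), (441, [47.4, -58.4, 29.5]), (445, [44.7, -66.8, 10.7])]
```

drive_tool(deltas="0.012 0.003 -0.018 0;0.012 0.003 -0.018 0;0.011 0.002 -0.018 0;0.01 0.002 -0.018 0;0.008 0.002 -0.018 0;0.006 0.001 -0.018 0;0 0 0 0;0 0 0 0")

```text
t: 12.97
eef_pos: [481.4, -246.9, 101.5]
tcp_rot: [3.141, -0.001, 0.211]
ft_force: [3.7, -0.6, 3.9]
opening: 0.84
grip_force: 30.0
```

```bash
python3 - <<'E'
from h import *
where();plate("w9");inbay("w9",180)
E
```

```text
t 12.9667 grip X,Y,Z [ 9.2  0.1 43.2] yaw 0.211 F [ 3.7 -0.6  3.9] M [-0.09 -0.1   0.06]
grip [ 481.4 -246.9  103.5] slope 0.017 roll -0.0 height above top 30.3 n 28788 x,y ext [[-49.7, -66.9], [59.6, 65.4]]
slope 0.024 roll -0.0 z of top at X=0: 12.5
144 [78.6, -0.6, 27.9] 147 [77.4, -0.6, 27.4] 150 [76.1, -0.6, 27.6] 153 [74.8, -0.6, 26.4] 156 [73.4, -0.7, 23.9] 159 [71.2, -0.9, -0.9] 162 [69.7, -0.9, -0.4] 165 [68.8, -0.8, 11.9] 
row200 [(198, [52.1, 58.6, 13.5]), (204, [52.1, 55.8, 13.3]), (210, [52.1, 52.8, 13.3]), (425, [52.3, -51.9, 13.8]), (431, [52.1, -55.1, 12.9]), (437, [52.2, -57.9, 13.1]), (441, [52.1, -60.1, 12.5]), (445, [50.3, -66.2, 0.3])]
```

drive_tool(deltas="0.003 0 -0.01 0;0.003 0 -0.01 0;0 0 -0.01 0;0 0 0 0;0 0 0 0")

```text
t: 13.43
eef_pos: [481.9, -246.8, 100.1]
tcp_rot: [3.14, -0.001, 0.21]
ft_force: [-0.7, 2.1, 25.3]
opening: 0.84
grip_force: 30.0
```

```bash
python3 - <<'E'
from h import *
where();plate("w10");inbay("w10",180)
E
```

```text
t 13.4333 grip X,Y,Z [ 9.7  0.1 41.8] yaw 0.21 F [-0.7  2.1 25.3] M [1.13 0.71 0.07]
grip [ 481.9 -246.8  102.1] slope 0.001 roll -0.0 height above top 30.1 n 29036 x,y ext [[-49.6, -66.9], [59.6, 65.4]]
slope 0.007 roll 0.0 z of top at X=0: 11.5
144 [79.2, -0.7, 27.6] 147 [78.0, -0.7, 28.1] 150 [76.7, -0.7, 27.3] 153 [75.4, -0.7, 27.4] 156 [74.1, -0.8, 24.9] 159 [71.9, -1.0, 0.2] 162 [70.4, -1.0, 0.1] 165 [69.5, -0.9, 11.2] 
row200 [(198, [52.7, 58.6, 11.7]), (204, [52.7, 55.8, 11.5]), (210, [52.8, 52.6, 12.3]), (425, [52.7, -52.3, 11.5]), (431, [53.0, -54.7, 13.2]), (437, [52.6, -58.5, 10.3]), (441, [50.9, -64.4, -1.2]), (445, [51.0, -66.3, -0.7])]
```

The plate is flat on the floor: slope about 0, top at 11.5 mm, far edge at X≈69.5, so the tongue tip is at about -70.5, roughly 14 mm under the lip. I ease off the push, release and rise.

drive_tool(deltas="0 0 0.01 0;0 0 0.005 0;0 0 0 0;0 0 0 0")

```text
t: 13.82
eef_pos: [481.6, -246.7, 100.1]
tcp_rot: [3.141, -0.0, 0.211]
ft_force: [0.4, 1.9, 9.7]
opening: 0.84
grip_force: 30.0
```

drive_tool(deltas="0 0 0 0;0 0 0 0;0 0 0 0;0 0 0 0;0 0 0 0;0 0 0 0", gripper=0.07)

```text
t: 14.32
eef_pos: [481.5, -246.6, 99.7]
tcp_rot: [-3.141, 0.0, 0.21]
ft_force: [-0.4, -0.5, -0.7]
opening: 0.928
grip_force: 0.0
```

drive_tool(deltas="0 0 0.05 0;0 0 0.1 0;0 0 0.2 0;0 0 0.3 0;0 0 0.4 0;0 0 0.4 0;0 0 0.4 0;0 0 0.3 0;0 0 0 0;0 0 0 0")

```text
t: 15.15
eef_pos: [481.7, -246.7, 317.2]
tcp_rot: [3.139, -0.003, 0.211]
ft_force: [-0.2, -0.4, -0.4]
opening: 0.932
grip_force: 0.0
```

```bash
python3 - <<'E'
from h import *
where();W=plate("w11")
B=(W-[472.4,-248.9,60.3]);a=.211;X=B[...,0]*np.cos(a)+B[...,1]*np.sin(a);Y=-B[...,0]*np.sin(a)+B[...,1]*np.cos(a);Z=B[...,2]
m=(abs(Y)<58)&(X>-35)&(X<68)&(abs(Z-12)<5)
print("plate",np.linalg.lstsq(np.c_[X[m],Y[m],np.ones(m.sum())],Z[m],rcond=None)[0],"far edge",np.percentile(X[(abs(Y)<50)&(abs(Z-12)<2)],99.8),"y",np.percentile(Y[(abs(X-40)<20)&(abs(Z-12)<2)],[.5,99.5]))
E
```

```text
t 15.15 grip X,Y,Z [9.500e+00 2.000e-01 2.589e+02] yaw 0.211 F [-0.2 -0.4 -0.4] M [ 0.03  0.07 -0.  ]Traceback (most recent call last):
  File "<stdin>", line 2, in <module>
  File "h.py", line 28, in plate
    c=P[I].mean(0);n=np.linalg.svd(P[I]-c,full_matrices=0)[2][2];n*=np.sign(n[2]);I=abs((P-c)@n)<1.5
        ^
UnboundLocalError: cannot access local variable 'I' where it is not associated with a value
```

View pics/w11.png

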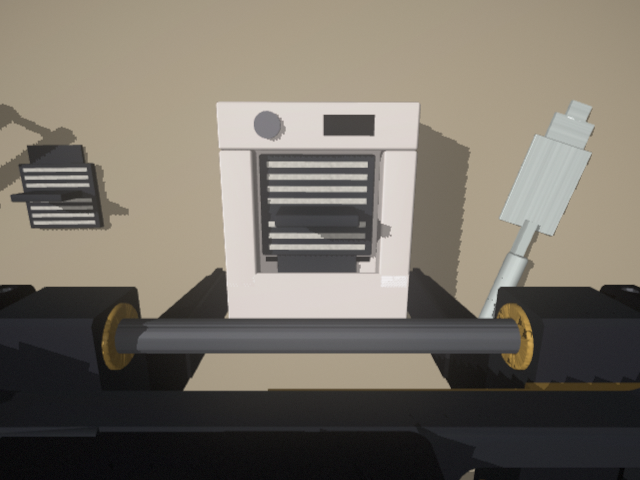

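The picture shows the cartridge flat in the bay, from (260,153) to (377,258), with its tongue running under the lip edge at row 272. The gripper is clear and the neighbours are untouched, so I hand in.

```bash
python3 - <<'E'
from h import *
W=np.load("pics/w11.npz")["W"]
B=(W-[472.4,-248.9,60.3]);a=.211;X=B[...,0]*np.cos(a)+B[...,1]*np.sin(a);Y=-B[...,0]*np.sin(a)+B[...,1]*np.cos(a);Z=B[...,2]
m=(abs(Y)<58)&(X>-35)&(X<66)&(abs(Z-12)<5)
f=np.linalg.lstsq(np.c_[X[m],Y[m],np.ones(m.sum())],Z[m],rcond=None)[0];print(f,m.sum())
if abs(f[0])<.03: print(env.job_done())
E
```

```text
[-1.59970347e-03  3.00534149e-03  1.01395851e+01] 8287
the job is handed in; nothing more can be done
None
```

The filter cartridge lies flat on the bay floor with its tongue about 14 mm under the lip; I let go, backed the gripper clear, left the other objects alone, and handed the job in at about 15 s.

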